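# Set up the serving-board display on the shop counter

### The job

Set up the board display: first take the plywood back panel out of the dowel rack and slide it down into the groove of the stand until it is fully home, and let go of it. Then lean every serving board that is in the rack against the panel, foot down on the ledge between the front lip and the rear beam, side by side with none in front of another and each over the length of the panel, so that they all slant back and stay put. Do not knock the bell or the cups about.

Things in the scene. Friction and masses are not known exactly. Their poses are not given: they have to be found in the camera images.
- stand: Dark wooden display stand fixed to the counter, 105 deep (x) x 336 mm long (y). Origin: on its underside, middle of its length; x points to its back (away from the robot at yaw 0), y along it, z up. Front lip: x -46 to -36 mm, top z 24. Ledge for the boards' feet: x -36 to +13, surface z 12. Rear beam with the groove: x +13 to +59, top z 35.
- groove (a point): Middle of the floor of the groove in the stand's beam, at x +36, y 0, z +10 mm of the stand, axes as the stand's. The groove runs along y: 12 mm wide, 307 long, closed at its ends, 25 deep, both long edges of its mouth bevelled 6 mm at 45 degrees. When the panel is home its origin is here.
- panel: Plain plywood back panel, 10 thick (x) x 300 long (y) x 110 mm tall (z); origin: centre of its underside; faces and ends alike. Starts standing on its long edge in the rack's front row, nearest the robot. When home in the groove its top is 108 mm above the stand's ledge and its front face at x +31 mm of the stand. About 0.22 kg.
- rack: Loose dowel rack, 134 (x, away from the robot) x 304 mm (y, to the left), 1.8 kg. Origin: centre of the underside of its 12 mm base, on which things stand. Pairs of 8 mm dowels, tops z 67 mm, make two rows along y: the panel's at x -37 mm (15 mm gap), the boards' at x +37 (19 mm gap) with places at y -117, -39, +39, +117. Lift things straight up by 60 mm. What stands in it shifts with it.
- plain_board: Serving board, plain rectangle 66 wide x 158 tall x 14 mm thick; origin: centre of its underside (foot edge); z runs up to its top, x across the thickness, y along its width; both faces alike. Starts upright, loose, in a place of the rack; may be absent. About 0.12 kg.
- paddle_board: Paddle-shaped serving board, 175 tall x 14 mm thick: blade 70 wide up to z 112, then a neck 30 wide with a round end 36 wide; origin: centre of its underside (foot edge); z runs up to its top, x across the thickness, y along its width; both faces alike. Starts upright, loose, in a place of the rack; may be absent. About 0.12 kg.
- arch_board: Serving board with a half-round top, 64 wide x 155 tall x 14 mm thick (straight up to z 123); origin: centre of its underside (foot edge); z runs up to its top, x across the thickness, y along its width; both faces alike. Starts upright, loose, in a place of the rack; may be absent. About 0.12 kg.
- slot_board: Serving board with a hand slot, 62 wide x 168 tall x 14 mm thick; slot 32 wide from z 124 to 144 mm, above it a solid bar 24 high; origin: centre of its underside (foot edge); z runs up to its top, x across the thickness, y along its width; both faces alike. Starts upright, loose, in a place of the rack; may be absent. About 0.12 kg.
- plain_board_top (a point): Middle of the top edge of that board, 158 mm above its origin.
- paddle_board_top (a point): Middle of the top edge of that board, 175 mm above its origin.
- arch_board_top (a point): Middle of the top edge of that board, 155 mm above its origin.
- slot_board_top (a point): Middle of the top edge of that board, 168 mm above its origin.
- cup_a: Small clay cup standing on the counter, a bystander; about 55 across and 57 mm tall; origin at the centre of its underside.
- cup_b: Small clay cup standing on the counter, a bystander; about 55 across and 57 mm tall; origin at the centre of its underside.
- bell: Counter bell, a bystander, 85 across and 58 mm tall; origin at the centre of its underside.
- stool_corner (a point): Front right upper corner of the fixed wooden stool that stands on the counter behind the rack: its top, 356 mm above the counter, reaches from here 330 mm to the left and backwards. Keep hand and wrist clear of it.
Mind the look-alikes: they are no part of the job. Leave any blue look-alike of the plain_board alone.

How it is judged:
On the way:
1. the back panel is fully home in the stand's groove and released (x of panel in the frame of stand between 0.031 and 0.041 m and y of panel in the frame of stand between -0.01 and 0.01 m and z of panel in the frame of stand between 0.004 and 0.0145 m and angle between the z axis of panel and the z axis of stand, either way round below 0.13 rad and angle between the y axis of panel and the y axis of stand, either way round below 0.05 rad and contact force between the fingers and panel below 0.1 N), for 0.3 s.
At the end, for the whole second after the job is handed in: Panel home in the groove (on its floor within 4.5 mm, centred within 10 mm). Each board present at rest, foot on the ledge, centre within 130 mm of the stand's middle, square to the panel within 0.2 rad, slanting back 0.09 to 0.60 rad and touching it; centres 58 mm or more apart (x of panel in the frame of stand between 0.031 and 0.041 m and y of panel in the frame of stand between -0.01 and 0.01 m and z of panel in the frame of stand between 0.004 and 0.0145 m and angle between the z axis of panel and the z axis of stand, either way round below 0.13 rad and angle between the y axis of panel and the y axis of stand, either way round below 0.05 rad and x of plain_board in the frame of stand between -0.036 and 0.013 m and y of plain_board in the frame of stand between -0.13 and 0.13 m and z of plain_board in the frame of stand between 0.005 and 0.023 m and angle between plain_board's own z axis and vertical between 0.09 and 0.6 rad and x of each of plain_board_top, paddle_board_top, arch_board_top, slot_board_top in the frame of stand above 0.016 m and angle between the y axis of each of plain_board, paddle_board, arch_board, slot_board and the y axis of stand, either way round below 0.2 rad and contact force between each of plain_board, paddle_board, arch_board, slot_board and panel above 0.01 N and linear speed of each of plain_board, paddle_board, arch_board, slot_board below 0.02 m/s and x of paddle_board in the frame of stand between -0.036 and 0.013 m and y of paddle_board in the frame of stand between -0.13 and 0.13 m and z of paddle_board in the frame of stand between 0.005 and 0.023 m and angle between paddle_board's own z axis and vertical between 0.09 and 0.6 rad and x of arch_board in the frame of stand between -0.036 and 0.013 m and y of arch_board in the frame of stand between -0.13 and 0.13 m and z of arch_board in the frame of stand between 0.005 and 0.023 m and angle between arch_board's own z axis and vertical between 0.09 and 0.6 rad and x of slot_board in the frame of stand between -0.036 and 0.013 m and y of slot_board in the frame of stand between -0.13 and 0.13 m and z of slot_board in the frame of stand between 0.005 and 0.023 m and angle between slot_board's own z axis and vertical between 0.09 and 0.6 rad and (y of paddle_board in the frame of plain_board above 0.058 m or y of paddle_board in the frame of plain_board below -0.058 m) and (y of arch_board in the frame of plain_board above 0.058 m or y of arch_board in the frame of plain_board below -0.058 m) and (y of slot_board in the frame of plain_board above 0.058 m or y of slot_board in the frame of plain_board below -0.058 m) and (y of arch_board in the frame of paddle_board above 0.058 m or y of arch_board in the frame of paddle_board below -0.058 m) and (y of slot_board in the frame of paddle_board above 0.058 m or y of slot_board in the frame of paddle_board below -0.058 m) and (y of slot_board in the frame of arch_board above 0.058 m or y of slot_board in the frame of arch_board below -0.058 m)).
It fails at once if a cup or the bell is shifted by more than 30 mm (distance of any of cup_a, cup_b, bell from where it was at the start of the episode above 0.03 m).
Of plain_board, paddle_board, arch_board, slot_board only 3 to 4 are there at a start; the rules pass over those that are not, and their reading is None.
At some moment in a run one of rack may be knocked a few centimetres aside while the robot is not near it.
It also fails if it takes over 210 s, if anything falls off the work surface, if the arm or the gripper's body presses on something with over 40 N, if the wrist force passes 120 N, or if a joint passes its speed limit or range.

### The arm

A 6-joint arm with a two-finger parallel gripper is mounted at the origin on a cart in front of the work surface, level with it; the furniture and walls round the work are solid. World frame = base frame: x ahead of the robot, y to its left, z up, the work surface at z = 0. Lengths are in m, angles in rad, forces in N, time in s.
With the tool pointing down it reaches from about 0.325 to 0.75 m from the base axis. Payload 7.6 kg.
Tool frame: the origin (TCP) lies at the very end of the fingers, on their centre line; the grasp point (between the pads) lies 19 mm behind it; z points along the fingers, y is the line along which they close (so a half turn about z gives the same grasp; the last joint's range is limited). The gripper opens to 85 mm and grips with 20 to 120 N. Pads are 22 mm wide; open, the fingers measure 114 mm over their backs; the gripper's body (76 mm by 85 mm) begins 54 mm behind the grasp point. The pads swing forward as they close: fully open they stand 13 mm farther back than shut.
Start: joints at [0.714, 0.052, 1.401, -0, 1.689, -0.07], TCP at [0.372, 0.371, 0.231] pointing down, gripper open.
Joint ranges: [-2.9, 2.9], [-0.91, 2.17], [0.12, 2.37], [-1.06, 4.2], [0.26, 2.73], [-2.93, 2.93]. Speed limits (rad/s): [2.57, 2.57, 3.01, 3.14, 3.14, 3.14].

### API

Orientations are given as a rotation vector (axis times angle).
In Python, from workcell import bot, cams, ticket gives the robot as it stands.
- The arm moves only by the tool step_arm, never from a script. Its argument "steps" is one flat list of numbers, 7 for each row, row after row: the turn, a rotation vector about the tool's x, y, z in rad, then the shift along the tool's x, y, z in mm, then the finger opening in mm, from 0 to 85.4. A call has 1 to 8 rows; each row shifts and turns the commanded pose from where the row before left it, along the tool's axes as they then stand; what a row does not reach is not made up. A row lasts 1/8 s, in which the tool goes at most 62.5 mm and 10.7 degrees, less where a joint would pass 70% of its speed; a pose out of reach is approached as far as the arm can. A call is refused whole if a number of a shift passes 62.5 or a number of a turn 0.188, either way. A call with a gripper value outside its range is refused whole. The fingers move at their own pace and stop on an object; "grip_force" is the grip in N (left out, the last holds). Time passes only in rows, so rows that do not move let the fingers close. It gives the time, the measured TCP pose, the force, the opening and the grip force at its end, in the units of the state.
- bot.observe(): the state, without advancing time (a new reading comes with each control period).
- cams.grab_frame(name): name is "side" or "top" or "wrist"; returns a dict with "image" (384x512x3 uint8, red, green, blue), "fx", "fy", "cx", "cy" (pixels), "R" (3x3) and "t" (3): a world point X has camera coordinates R X + t. Camera axes: x right, y down, z forward; pixel columns grow to the right and rows downward; lengths in m; the calibration is good to about 2 mm. The wrist camera is an equidistant fisheye: a pixel r from the principal point sees the ray r / f radians off the axis. A picture is of the moment at which its call begins. There is no depth.
- ticket.close_job(): hands the job in; it is judged then, once.
The state is a dict: "t": time; "qpos": joint angles; "joint_velocities": joint speeds; "joint_torque": joint torques, N m; "tcp_pos": TCP position; "ee_rot": TCP orientation; "force": force on the tool from outside, world axes, zero at the start; "torque": the same for the moment, N m; "grip_width": finger opening in m; "gripper_force": force on a finger pad.
Only numpy, scipy, OpenCV 4.12 (cv2) and the standard library are available. Lean on these libraries where they do the work, as an engineer would, in place of code of your own. Each camera call takes 0.05 s, during which the arm holds its last target. There are 200 camera calls.

## Working session

There is one attempt and no reset: what is moved stays moved. The work goes in short steps, Python scripts to look and compute and a tool call to move; the robot and the scene stay as the last step left them, time stands still between calls to the robot, and variables do not carry over. Pictures are saved under pics/ and viewed, at most 14 in all, crops included, and the job is handed in when it is done.

Besides the shell and the picture viewer there is one more tool, called after ">>>" as name(argument=value, ...) on one line, values as JSON. step_arm: Moves the arm, as the interface text tells. Its arguments: {"type":"object","properties":{"steps":{"type":"array"},"grip_force":{"type":"number"}},"required":["steps"]}

```bash
mkdir -p pics; ls; python3 - <<'E'
from workcell import bot,cams
import cv2,numpy as np
print(bot.observe())
ims=[]
for n in("side","top"):
    f=cams.grab_frame(n);cv2.imwrite(f"pics/{n}0.png",f["image"][:,:,::-1])
    print(n,f["fx"],f["fy"],f["cx"],f["cy"],np.round(f["R"],4).tolist(),np.round(f["t"],4).tolist())
E
```

```text
pics
{'t': 0.0, 'qpos': array([ 7.13684361e-01,  5.28525574e-02,  1.40171724e+00,  3.18213243e-05,
        1.68862116e+00, -7.03132097e-02]), 'joint_velocities': array([-1.25028169e-03, -9.36895565e-04, -7.82642929e-04,  1.67862063e-03,
       -9.77611114e-05,  3.80697410e-04]), 'joint_torque': array([-6.57274413e-04, -3.81671047e+01, -3.60184836e+01, -1.57797404e-04,
        6.32761614e-03,  3.43305101e-05]), 'tcp_pos': array([0.37150366, 0.37052973, 0.23046795]), 'ee_rot': array([-1.20397718e+00, -2.90092566e+00,  2.22274741e-03]), 'force': array([-0.57065923,  0.29681779, -0.87458845]), 'torque': array([ 0.04412295, -0.02463741,  0.02511396]), 'gripper_force': 0.0, 'grip_width': 0.0852231395580356}
side 488.75456808029594 488.75456808029594 250.98833918891916 190.51767431000818 [[-0.9957, -0.0927, 0.0084], [-0.0747, 0.742, -0.6663], [0.0555, -0.664, -0.7457]] [0.5251, 0.1504, 1.4585]
top 465.67561989595197 465.67561989595197 259.5141752338593 190.58296144823876 [[0.0295, -0.9995, -0.0082], [-0.9937, -0.0284, -0.1081], [0.1078, 0.0114, -0.9941]] [0.0314, 0.5756, 1.6257]
```

View pics/side0.png

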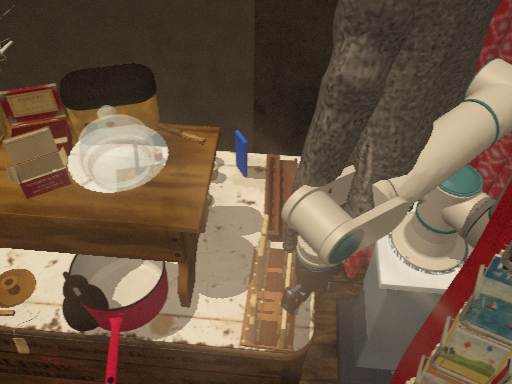

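View pics/top0.png

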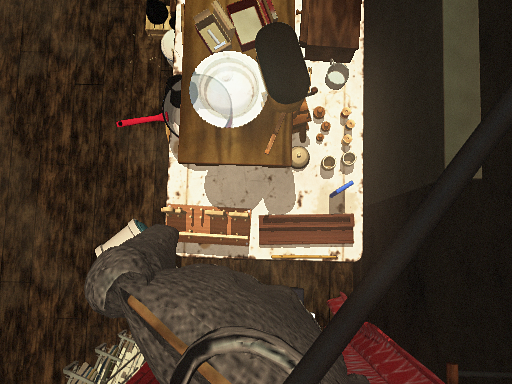

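The side view shows the rack at about (270,290) and the stand at (280,190). In the top view the rack is at about (207,225), the stand at (306,230) and the blue look-alike at (342,187). Next I'll zoom in on both and take a wrist view.

```bash
cat > h.py <<'E'
from workcell import bot,cams
import cv2,numpy as np
from scipy.spatial.transform import Rotation as Ro
def ray(f,u,v):
    x,y=(u-f["cx"])/f["fx"],(v-f["cy"])/f["fy"]
    if f.get("fish"):
        r=np.hypot(x,y); s=np.sin(r)/r if r>1e-9 else 1; d=np.array([x*s,y*s,np.cos(r)])
    else: d=np.array([x,y,1.])
    R=np.array(f["R"]);return -R.T@np.array(f["t"]),R.T@d
def at(f,u,v,z):
    o,d=ray(f,u,v);return (o+d*(z-o[2])/d[2]).round(4)
def proj(f,X):
    c=np.array(f["R"])@np.array(X)+np.array(f["t"])
    if f.get("fish"):
        th=np.arctan2(np.hypot(c[0],c[1]),c[2]);k=th/np.hypot(c[0],c[1]);return np.array([f["cx"]+f["fx"]*k*c[0],f["cy"]+f["fy"]*k*c[1]])
    return np.array([f["cx"]+f["fx"]*c[0]/c[2],f["cy"]+f["fy"]*c[1]/c[2]])
def grab(n):
    f=cams.grab_frame(n);f["fish"]=n=="wrist";return f
E
python3 - <<'E'
from h import *
t=grab("top");s=grab("side");w=grab("wrist")
a=cv2.resize(t["image"][195:270,155:375],None,fx=3.6,fy=3.6,interpolation=2)[:,:790]
b=cv2.resize(s["image"][130:360,220:330],None,fx=2.8,fy=2.8,interpolation=2)
cv2.imwrite("pics/a.png",a[:,:,::-1]);cv2.imwrite("pics/b.png",cv2.rotate(cv2.resize(s["image"][140:355,225:325],None,fx=3.6,fy=3.6,interpolation=2),0)[:,:,::-1])
cv2.imwrite("pics/w.png",w["image"][:,:,::-1])
print(w["fx"],w["cx"],w["cy"],w["R"],w["t"])
for u,v in((259,215),(353,215),(353,243),(259,243)):print(at(t,u,v,.03))
for u,v in((164,206),(250,206),(250,240),(178,236)):print(at(t,u,v,.03))
E
```

```text
297.3186396354542 251.63818077157475 190.8259203048455 [[ 7.07789138e-01  7.06423718e-01 -2.60234013e-04]
 [ 6.75993916e-01 -6.77193471e-01  2.90587730e-01]
 [ 2.05101836e-01 -2.05850755e-01 -9.56848318e-01]] [-0.52447096 -0.03844469  0.37967547]
[0.4876 0.0474 0.03  ]
[ 0.4972 -0.2848  0.03  ]
[ 0.3988 -0.2856  0.03  ]
[0.3891 0.0444 0.03  ]
[0.5098 0.3858 0.03  ]
[0.5186 0.0802 0.03  ]
[0.3986 0.0764 0.03  ]
[0.4052 0.3309 0.03  ]
```

View pics/a.png

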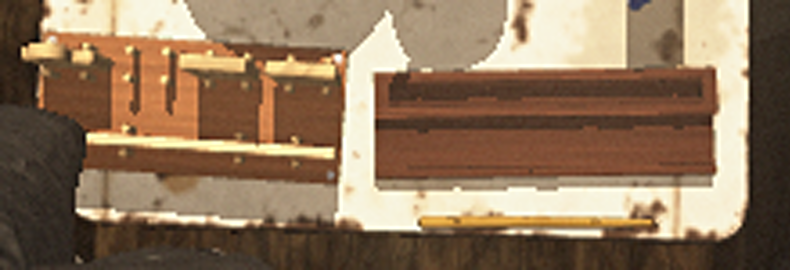

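View pics/w.png

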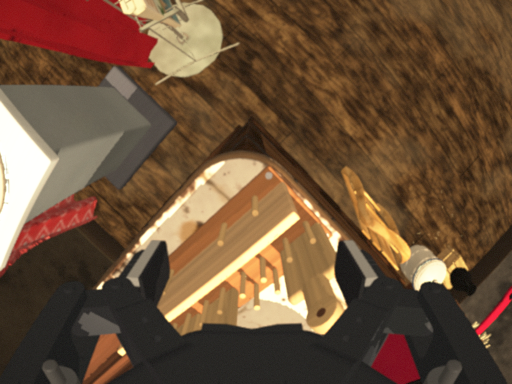

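The top crop shows the stand's groove at about (545,88) in the crop. The rack has boards at crop x≈60 (the paddle), 215 and 300, and the second place from the left is empty. The wrist view shows the panel's pale top edge and the paddle's hole. Next I'll square the tool to the world axes and look from above the rack.

>>> step_arm(steps=[0,0,0.157,0,0,-15,85,0,0,0.157,0,0,-15,85,0,0,0.157,0,0,-15,85,0,0,0.157,0,0,-15,85,0,0,0.157,0,0,-10,85,0,0,0,-45,0,0,85,0,0,0,-45,0,0,85,0,0,0,-40,0,0,85])

```text
t: 1.25
tcp_pos: [0.3714, 0.2394, 0.3012]
ee_rot: [2.222, 2.22, 0.0]
force: [-0.8, 0.1, 0.0]
grip_width: 0.0847
gripper_force: 0.0
```

```bash
python3 - <<'E'
from h import *
w=grab("wrist");o=bot.observe();print(o["tcp_pos"],Ro.from_rotvec(o["ee_rot"]).as_matrix().round(3).tolist())
R=np.array(w["R"]);print(-R.T@w["t"],R.round(3).tolist())
cv2.imwrite("pics/w1.png",cv2.resize(w["image"],(768,576),interpolation=2)[:,:,::-1])
import pickle;pickle.dump(w,open("w1.pkl","wb"))
t=grab("top");print("stool",at(t,291,165,.356))
E
```

```text
[0.37162346 0.23638249 0.30174406] [[0.003, 1.0, 0.001], [1.0, -0.003, -0.002], [-0.002, 0.001, -1.0]]
[0.37144642 0.31296395 0.44474192] [[1.0, -0.0, 0.0], [-0.001, -0.957, 0.29], [0.0, -0.29, -0.957]]
stool [ 0.6157 -0.0438  0.356 ]
```

View pics/w1.png

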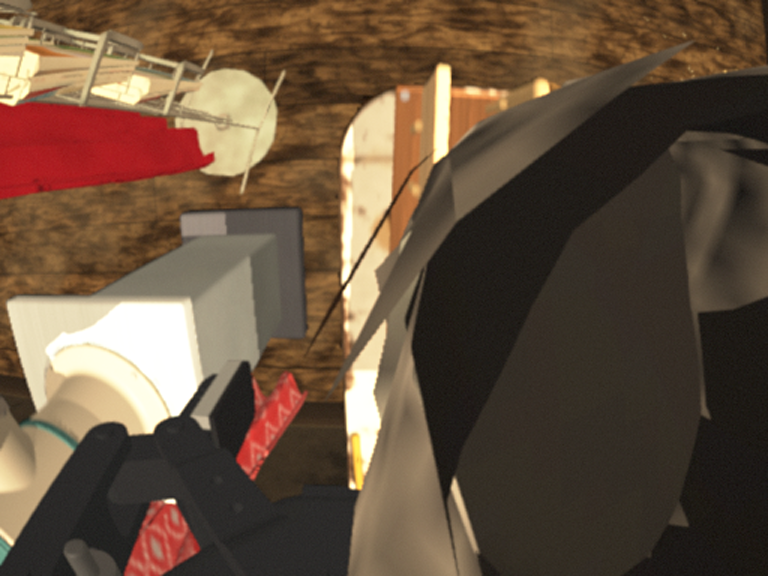

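The wrist view is mostly blocked on the right by a grey drape-like thing close to the camera, with only a bit of the rack showing at the top centre. I'll check where the arm and the drape are from outside.

```bash
python3 - <<'E'
from h import *
t=grab("top");s=grab("side")
for f in(t,s):print(-np.array(f["R"]).T@f["t"])
a=cv2.resize(t["image"][180:384,60:400],(560,336));b=cv2.resize(s["image"][60:384,200:430],(230*8//10,324*8//10))
a=cv2.resize(t["image"][150:350,80:380],(450,300),interpolation=2);b=cv2.resize(s["image"][100:360,200:430],(345,390),interpolation=2)
m=np.zeros((390,795,3),np.uint8);m[:300,:450]=a;m[:,450:]=b
cv2.imwrite("pics/m.png",m[:,:,::-1])
E
```

```text
[0.39579266 0.02927344 1.67856449]
[0.45311134 0.90555626 1.18332459]
```

View pics/m.png

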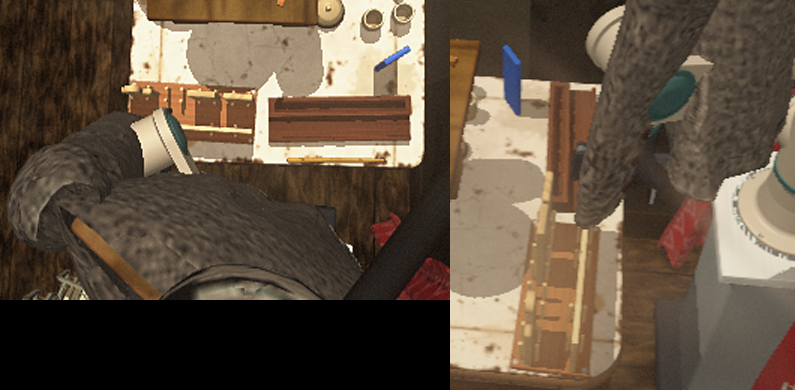

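```bash
python3 - <<'E'
from h import *
t=grab("top");s=grab("side")
t0=cv2.imread("pics/top0.png");s0=cv2.imread("pics/side0.png")
for z in(.1,.2,.3,.4,.5,.6,.7,.8,.9):
    p=at(s,293,243,z);print(z,p,proj(t,p).round())
m=np.zeros((600,790,3),np.uint8)
def put(im,r,c): m[r:r+300,c:c+395]=cv2.resize(im,(395,300))
put(t0,0,0);put(t["image"][:,:,::-1],0,395);put(s0,300,0);put(s["image"][:,:,::-1],300,395)
cv2.imwrite("pics/cmp.png",m)
E
```

```text
0.1 [0.4025 0.1197 0.1   ] [237. 238.]
0.2 [0.4072 0.1922 0.2   ] [212. 236.]
0.3 [0.4119 0.2648 0.3   ] [184. 233.]
0.4 [0.4166 0.3373 0.4   ] [151. 230.]
0.5 [0.4212 0.4099 0.5   ] [113. 227.]
0.6 [0.4259 0.4824 0.6   ] [ 69. 222.]
0.7 [0.4306 0.5549 0.7   ] [ 15. 217.]
0.8 [0.4352 0.6275 0.8   ] [-51. 211.]
0.9 [0.4399 0.7    0.9   ] [-133.  203.]
```

View pics/cmp.png

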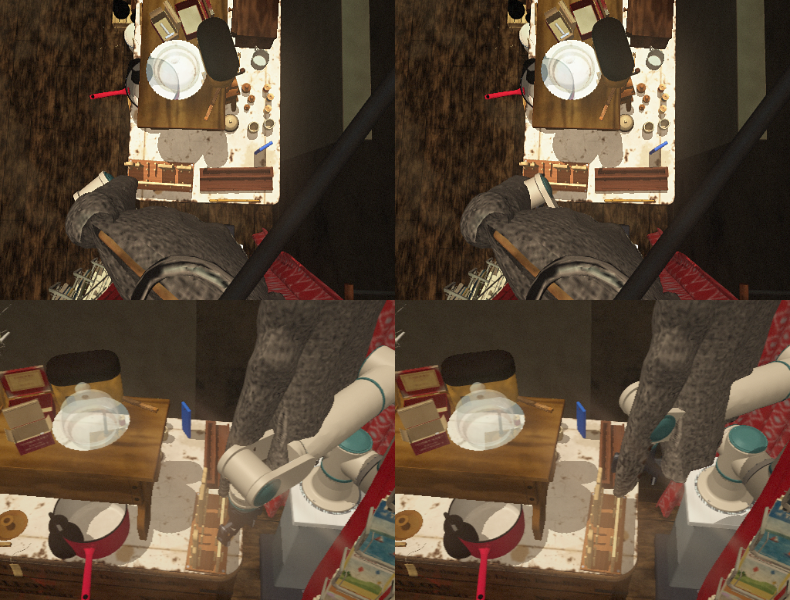

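The four-view comparison shows the grey coat is static. Its sleeve tip is near (0.41, 0.28, 0.32), and there has been no contact force, so I'll measure the panel and boards from the first wrist picture and the top view.

```bash
python3 - <<'E'
from h import *
import pickle
w=dict(fx=297.3186,fy=297.3186,cx=251.638,cy=190.826,fish=True,R=np.array([[ 7.07789138e-01,7.06423718e-01,-2.60234013e-04],[6.75993916e-01,-6.77193471e-01,2.90587730e-01],[2.05101836e-01,-2.05850755e-01,-9.56848318e-01]]),t=np.array([-0.52447096,-0.03844469,0.37967547]))
im=cv2.imread("pics/w.png")
x=cv2.resize(im[150:345,130:350],(792,600*195*792//(220*600)),interpolation=2)[:600]
t=grab("top");T=cv2.resize(t["image"][198:252,158:258],None,fx=7.9,fy=7.9,interpolation=2)[:,:,::-1]
pickle.dump((t,w),open("tw.pkl","wb"))
x=cv2.resize(im[155:345,150:345],None,fx=3.1,fy=3.1,interpolation=2)
cv2.imwrite("pics/wz.png",x)
S=cv2.resize(t["image"][205:252,255:358],None,fx=7.7,fy=7.7,interpolation=2)[:,:,::-1]
W=max(T.shape[1],S.shape[1]);m=np.zeros((600,W,3),np.uint8)
T=cv2.resize(T,None,fx=.7,fy=.7);S=cv2.resize(S,None,fx=.7,fy=.7)
m[:T.shape[0],:T.shape[1]]=T;m[T.shape[0]+1:T.shape[0]+1+S.shape[0],:S.shape[1]]=S
print(T.shape,S.shape);cv2.imwrite("pics/tz.png",m)
E
```

```text
(299, 553, 3) (253, 555, 3)
```

View pics/wz.png

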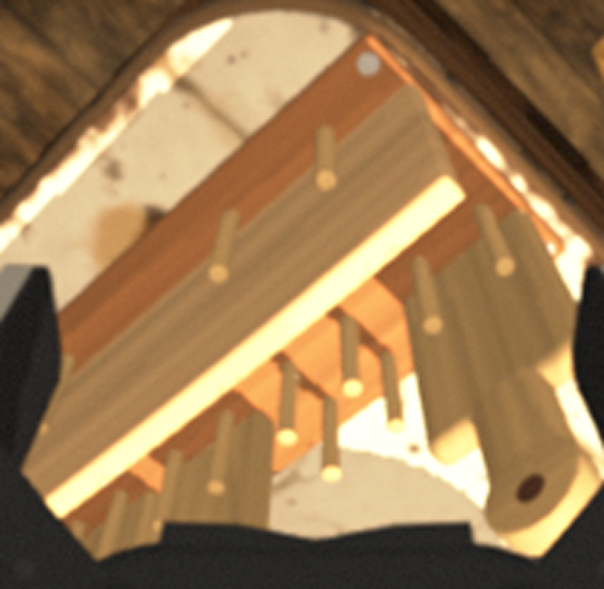

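View pics/tz.png

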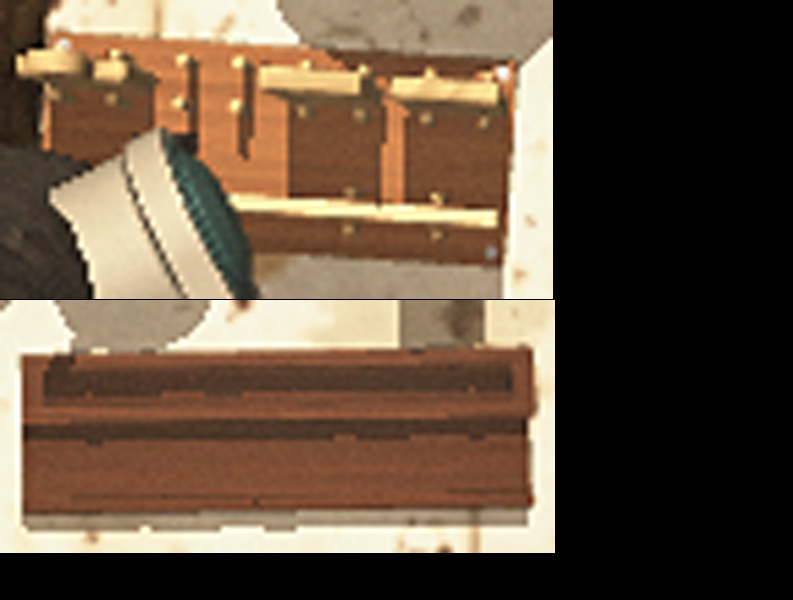

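The zoomed wrist view shows the panel's bright top edge running from (455,186) to (56,508) in the crop. The paddle's knob is at (530,490), and another board sits at the lower left. The top zoom shows boards at crop (311,81) and (445,89), the paddle knob at (51,64), and the stand with its groove running from (43,380) to (512,380).

```bash
python3 - <<'E'
from h import *
import pickle
t,w=pickle.load(open("tw.pkl","rb"))
for n,p in dict(panL=(455,186),panR=(56,508)).items(): print(n,at(w,150+p[0]/3.1,155+p[1]/3.1,.122))
g=lambda u,v,z:at(t,158+u/5.53,198+v/5.53,z)
print("panR top",g(498,216,.122),g(260,205,.122))
for z in(.167,.17,.18):print(z,"b3",g(311,81,z),g(262,76,z),g(361,86,z),"b4",g(445,89,z),g(392,85,z),g(497,93,z))
print("pad",g(51,64,.187),g(17,50,.187),g(85,75,.187))
s=lambda u,v,z:at(t,255+u/5.39,205+(v-300)/5.39,z)
print("rear",s(22,355,.035),s(532,347,.035),"front",s(22,512,.024),s(532,508,.024))
print("groove rear edge",s(43,369,.035),s(512,361,.035),"front",s(43,402,.035),s(512,394,.035))
print("rack corners",g(512,62,.012),g(502,265,.012),g(50,35,.012))
E
```

```text
panL [0.4192 0.3812 0.122 ]
panR [0.4137 0.1934 0.122 ]
panR top [0.408  0.0806 0.122 ] [0.4104 0.2241 0.122 ]
0.167 b3 [0.4834 0.1916 0.167 ] [0.4855 0.2205 0.167 ] [0.4813 0.162  0.167 ] b4 [0.481  0.1126 0.167 ] [0.4824 0.1438 0.167 ] [0.4795 0.082  0.167 ]
0.17 b3 [0.4832 0.1912 0.17  ] [0.4853 0.2201 0.17  ] [0.4811 0.1618 0.17  ] b4 [0.4808 0.1124 0.17  ] [0.4822 0.1436 0.17  ] [0.4793 0.0819 0.17  ]
0.18 b3 [0.4826 0.1902 0.18  ] [0.4847 0.2189 0.18  ] [0.4805 0.1609 0.18  ] b4 [0.4802 0.1119 0.18  ] [0.4817 0.1429 0.18  ] [0.4788 0.0815 0.18  ]
pad [0.4877 0.3409 0.187 ] [0.4953 0.3611 0.187 ] [0.4819 0.3208 0.187 ]
rear [0.4866 0.047  0.035 ] [ 0.5015 -0.2863  0.035 ] front [0.3844 0.0441 0.024 ] [ 0.3969 -0.2892  0.024 ]
groove rear edge [0.4778 0.033  0.035 ] [ 0.492  -0.2733  0.035 ] front [0.4563 0.0324 0.035 ] [ 0.4704 -0.2735  0.035 ]
rack corners [0.5084 0.0783 0.012 ] [0.3776 0.0806 0.012 ] [0.5173 0.3791 0.012 ]
```

>>> step_arm(steps=[0,0,0.027,-5,21,0,45,0,0,0,0,20,0,45,0,0,0,0,0,40,45,0,0,0,0,0,40,45,0,0,0,0,0,0,45])

```text
t: 2.22
tcp_pos: [0.4112, 0.2352, 0.2181]
ee_rot: [-2.249, -2.19, 0.01]
force: [0.2, 0.0, 1.0]
grip_width: 0.0447
gripper_force: 0.0
```

```bash
python3 - <<'E'
from h import *
w=grab("wrist");o=bot.observe();print(o["tcp_pos"],o["force"],o["qpos"].round(2),o["grip_width"])
R=np.array(w["R"]);print(-R.T@w["t"])
cv2.imwrite("pics/w2.png",w["image"][:,:,::-1])
import pickle;pickle.dump(w,open("w2.pkl","wb"))
E
```

```text
[0.41214073 0.23560426 0.22086745] [-0.24620938  0.38147343  0.85833216] [ 0.44 -0.09  1.56  0.    1.67  0.47] 0.04481886203312452
[0.41406436 0.30918161 0.36138022]
```

View pics/w2.png

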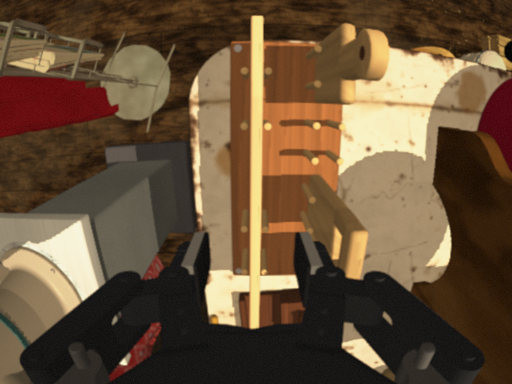

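The wrist view is clear. The panel's top strip runs from (257,17) to (254,325), midway between the fingers, the paddle knob is at (373,52) and the next board's top at (350,250).

```bash
python3 - <<'E'
from h import *
import pickle
w=pickle.load(open("w2.pkl","rb"))
m=w["image"].astype(int);
for v in(20,60,100,150,200,260,300,320):
    r=m[v,240:275].sum(1);c=np.where(r>0.75*r.max())[0];u=240+c.mean();print(v,u.round(1),len(c),at(w,u,v,.122))
print(at(w,257,17,.122))
print(bot.observe()["tcp_pos"])
E
```

```text
20 257.0 11 [0.4186 0.3771 0.122 ]
60 257.0 11 [0.4177 0.3434 0.122 ]
100 256.5 12 [0.4165 0.311  0.122 ]
150 256.0 11 [0.4151 0.2704 0.122 ]
200 255.5 10 [0.4137 0.2276 0.122 ]
260 254.5 10 [0.4115 0.1689 0.122 ]
300 254.0 9 [0.41   0.1216 0.122 ]
320 254.0 9 [0.4094 0.0941 0.122 ]
[0.4187 0.3798 0.122 ]
[0.41214073 0.23560426 0.22086745]
```

>>> step_arm(steps=[0,0,0.003,-3,2,35,45,0,0,0,-2,0,40,45,0,0,0,0,0,40,45,0,0,0,0,0,20,45,0,0,0,0,0,0,45,0,0,0,0,0,0,5,0,0,0,0,0,0,5,0,0,0,0,0,0,5], grip_force=50)

```text
t: 3.28
tcp_pos: [0.4152, 0.2307, 0.0883]
ee_rot: [2.255, 2.187, 0.004]
force: [-3.3, 0.2, 6.4]
grip_width: 0.0094
gripper_force: 50.6
```

>>> step_arm(steps=[0,0,0,0,0,0,5,0,0,0,0,0,0,5])

```text
t: 3.52
tcp_pos: [0.4152, 0.2307, 0.0883]
ee_rot: [2.255, 2.187, 0.005]
force: [-1.6, -0.3, 6.1]
grip_width: 0.0091
gripper_force: 50.6
```

>>> step_arm(steps=[0,0,0,0,0,-20,5,0,0,0,0,0,-30,5,0,0,0,0,0,-40,5,0,0,0,-20,0,0,5,0,0,0,-40,0,0,5,0,0,0,-50,0,0,5,0,0,0,-50,0,0,5,0,0,0,-50,0,0,5])

```text
t: 4.53
tcp_pos: [0.4077, 0.0187, 0.1768]
ee_rot: [2.255, 2.187, 0.001]
force: [1.1, -0.9, -1.7]
grip_width: 0.0092
gripper_force: 49.5
```

>>> step_arm(steps=[0,0,0,-50,0,0,5,0,0,0,-50,0,0,5,0,0,0,-40,0,0,5,0,0,-0.036,0,15,0,5,0,0,-0.036,0,20,0,5,0,0,0,0,15,0,5,0,0,0,0,0,0,5,0,0,0,0,0,0,5])

```text
t: 5.52
tcp_pos: [0.4532, -0.1194, 0.1764]
ee_rot: [-2.175, -2.266, 0.0]
force: [-0.1, 0.4, -1.7]
grip_width: 0.0094
gripper_force: 49.4
```

```bash
python3 - <<'E'
from h import *
import pickle
w=grab("wrist");pickle.dump(w,open("w3.pkl","wb"));o=bot.observe();print(o["tcp_pos"],Ro.from_rotvec(o["ee_rot"]).as_matrix().round(3).tolist(),o["grip_width"],o["force"])
cv2.imwrite("pics/w3.png",cv2.resize(w["image"],(768,576),interpolation=2)[:,:,::-1])
E
```

```text
[ 0.45317436 -0.11944476  0.17641212] [[-0.041, 0.999, -0.0], [0.999, 0.041, -0.0], [-0.0, -0.0, -1.0]] 0.009321923934221673 [ 0.14340739 -0.40075841 -1.89462146]
```

View pics/w3.png

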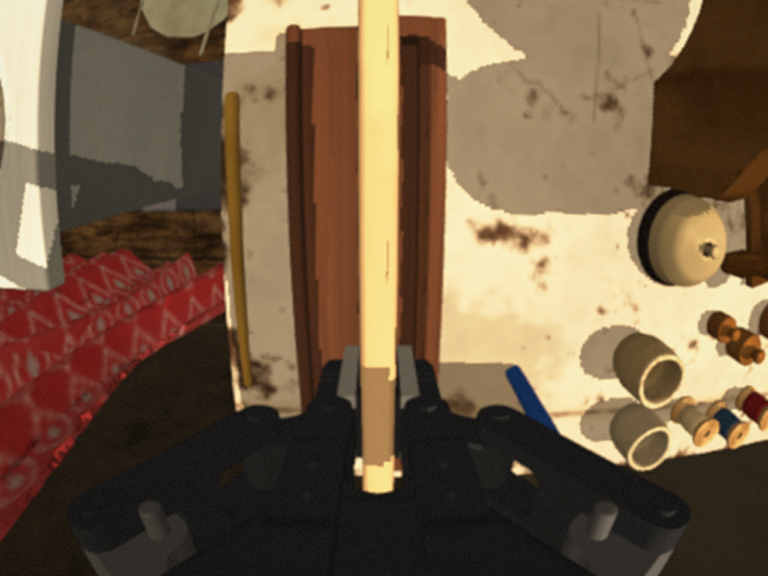

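The panel is held over the stand. In the picture the beam's rear edge runs along x≈445→438 from row 17, the lip's front edge along x≈288→302, and the groove is just right of the panel at about x=410. The cups and bell are well clear on the right.

```bash
cat > st.py <<'E'
from h import *
import pickle,sys
w=pickle.load(open("w3.pkl","rb"));I=w["image"].astype(int)
o=[]
for v in(25,50,80,110,140,170,200,225):
    r=I[v];br=(r[:,0]-r[:,2]>25)&(r.sum(1)<420)
    # rear: last brown right of 270 before white; lip: first brown right of 185
    u=262
    seg=[k for k in range(275,310) if r[k].sum()>480]; ur=seg[0]-.5 if seg else np.nan
    seg=[k for k in range(205,175,-1) if r[k].sum()>360]; ul=seg[0]+.5 if seg else np.nan
    print(v,ur,ul,at(w,ur,v,.035),at(w,ul,v,.024))
E
python3 st.py; python3 - <<'E'
from h import *
import pickle
w=pickle.load(open("w3.pkl","rb"));I=w["image"].astype(int)
for v in(30,100):print(v,I[v,180:310].sum(1).tolist())
for v in (10,100,200,230):
    r=I[v,230:280].sum(1);c=np.where(r>500)[0];print("panel",v,230+c.mean(),len(c),at(w,230+c.mean(),v,.2105))
print("endcol",I[5:30,287].sum(1).tolist(),[at(w,287,v,.035) for v in(11,13)])
E
```

```text
25 297.5 189.5 [0.4904 0.0339 0.035 ] [0.3852 0.0336 0.024 ]
50 299.5 189.5 [0.4932 0.0086 0.035 ] [0.3866 0.0071 0.024 ]
80 nan 188.5 [nan nan nan] [ 0.3867 -0.0237  0.024 ]
110 297.5 189.5 [ 0.4941 -0.05    0.035 ] [ 0.3885 -0.054   0.024 ]
140 296.5 190.5 [ 0.495  -0.0791  0.035 ] [ 0.3899 -0.0845  0.024 ]
170 295.5 192.5 [ 0.4962 -0.109   0.035 ] [ 0.3919 -0.1157  0.024 ]
200 294.5 194.5 [ 0.4978 -0.1402  0.035 ] [ 0.3936 -0.1483  0.024 ]
225 293.5 195.5 [ 0.4992 -0.1679  0.035 ] [ 0.3941 -0.1773  0.024 ]
30 [655, 658, 647, 549, 424, 393, 395, 395, 401, 375, 247, 142, 119, 119, 120, 121, 125, 112, 94, 82, 86, 122, 164, 162, 156, 159, 169, 179, 209, 223, 234, 237, 245, 232, 234, 228, 233, 223, 220, 222, 228, 234, 226, 225, 220, 228, 213, 212, 211, 216, 220, 222, 213, 203, 209, 216, 209, 216, 284, 395, 486, 534, 575, 604, 621, 618, 622, 622, 623, 624, 628, 628, 627, 627, 623, 628, 627, 614, 561, 585, 625, 622, 616, 608, 577, 463, 267, 126, 124, 108, 114, 107, 116, 109, 100, 103, 118, 97, 79, 96, 121, 114, 113, 114, 122, 112, 114, 122, 135, 129, 134, 143, 160, 161, 189, 241, 288, 43
[... 407 characters left out ...]
08, 609, 611, 610, 612, 614, 611, 621, 619, 619, 622, 625, 625, 616, 616, 609, 570, 430, 252, 174, 137, 122, 136, 125, 133, 125, 121, 129, 131, 117, 106, 120, 128, 146, 149, 150, 145, 146, 166, 209, 237, 245, 239, 249, 255, 259, 260, 253, 258, 309, 388, 426, 425, 423, 421, 414, 418, 416, 415, 408, 407, 410]
panel 10 247.45454545454544 33 [ 0.4472 -0.0105  0.2105]
panel 100 252.5 24 [ 0.4505 -0.0447  0.2105]
panel 200 252.5 22 [ 0.4521 -0.0828  0.2105]
panel 230 252.0 21 [ 0.4524 -0.0956  0.2105]
endcol [666, 664, 666, 666, 666, 614, 404, 243, 220, 221, 221, 220, 219, 223, 229, 229, 231, 228, 230, 209, 204, 193, 150, 128, 129] [array([0.48  , 0.0476, 0.035 ]), array([0.48  , 0.0454, 0.035 ])]
```

>>> step_arm(steps=[0,0,-0.002,-2,20.5,0,5,0,0,0,0,0,30,5,0,0,0,0,0,25,5,0,0,0,0,0,0,5,0,0,0,0,0,10,5,0,0,0,0,0,5,5,0,0,0,0,0,0,5])

```text
t: 6.45
tcp_pos: [0.4741, -0.1206, 0.1064]
ee_rot: [2.173, 2.269, 0.0]
force: [-0.3, -0.3, -1.8]
grip_width: 0.0096
gripper_force: 49.7
```

>>> step_arm(steps=[0,0,0,0,0,5,5,0,0,0,0,0,5,5,0,0,0,0,0,4,5,0,0,0,0,0,0,5])

```text
t: 6.95
tcp_pos: [0.4739, -0.1205, 0.0918]
ee_rot: [-2.173, -2.268, 0.0]
force: [-0.3, -0.6, -2.1]
grip_width: 0.0091
gripper_force: 49.7
```

Bottom is at about 16 mm and the panel is sliding freely, so I'll carry on to the floor.

>>> step_arm(steps=[0,0,0,0,0,3,5,0,0,0,0,0,2,5,0,0,0,0,0,1,5,0,0,0,0,0,0,5])

```text
t: 7.45
tcp_pos: [0.4742, -0.1206, 0.0864]
ee_rot: [2.173, 2.269, 0.0]
force: [-0.2, 0.9, -1.9]
grip_width: 0.0095
gripper_force: 49.8
```

>>> step_arm(steps=[0,0,0,0,0,1.5,5,0,0,0,0,0,0,5])

```text
t: 7.7
tcp_pos: [0.4745, -0.1206, 0.0863]
ee_rot: [2.172, 2.268, 0.001]
force: [-3.7, 1.3, 8.0]
grip_width: 0.0096
gripper_force: 51.2
```

>>> step_arm(steps=[0,0,0,0,0,0,40,0,0,0,0,0,0,40,0,0,0,0,0,0,40,0,0,0,0,0,0,40,0,0,0,0,0,-30,40,0,0,0,0,0,-40,40,0,0,0,0,0,-50,40,0,0,0,0,0,0,40])

```text
t: 8.7
tcp_pos: [0.4759, -0.1212, 0.2094]
ee_rot: [2.168, 2.263, 0.006]
force: [-0.5, 0.2, -0.9]
grip_width: 0.0404
gripper_force: 0.0
```

>>> step_arm(steps=[0,0,0.036,20,0,-40,40,0,0,0.036,40,-10,0,40,0,0,0,50,-10,0,40,0,0,0,50,-5,0,40,0,0,0,50,-5,0,40,0,0,0,40,0,0,40,0,0,0,20,0,0,40,0,0,0,0,0,0,40])

```text
t: 9.7
tcp_pos: [0.4487, 0.1506, 0.2436]
ee_rot: [-2.25, -2.191, 0.003]
force: [0.7, -0.3, -0.1]
grip_width: 0.0402
gripper_force: 0.0
```

```bash
python3 - <<'E'
from h import *
import pickle
w=grab("wrist");t=grab("top");pickle.dump(w,open("w4.pkl","wb"));o=bot.observe();print(o["tcp_pos"],Ro.from_rotvec(o["ee_rot"]).as_matrix().round(3)[:2,:2].tolist(),o["qpos"].round(2))
a=cv2.resize(w["image"],(768,576),interpolation=2)
b=cv2.resize(t["image"][200:250,155:365],(480,114))
a[576-114:,:300]=cv2.resize(t["image"][200:250,155:365],(300,71+43))
cv2.imwrite("pics/w4.png",a[:,:,::-1])
E
```

```text
[0.44895685 0.149266   0.24406928] [[0.029, 1.0], [1.0, -0.029]] [ 0.24 -0.1   1.52 -0.    1.72  0.27]
```

View pics/w4.png

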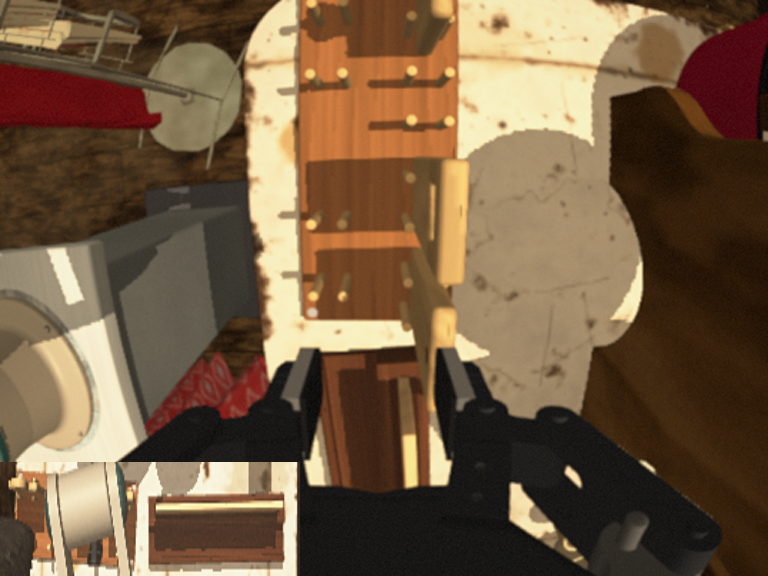

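The inset shows the panel seated in the stand. The slot_board's top runs from (455,160) to (453,285) in the wrist view. The next board has a square top corner at (443,308), so it is the plain board.

```bash
python3 - <<'E'
from h import *
import pickle
w=pickle.load(open("w4.pkl","rb"));I=w["image"].astype(int)
for v in(110,130,150,170,185,208,215,225):
    print(v,I[v,270:318].sum(1).tolist())
for z in(.167,.17):print(z,at(w,443/1.5,308/1.5,z),at(w,446/1.5,340/1.5,z))
print(at(w,456/1.5,160/1.5,.18),at(w,453/1.5,285/1.5,.18))
E
```

```text
110 [214, 223, 225, 226, 211, 217, 214, 218, 214, 214, 210, 213, 217, 213, 217, 210, 203, 200, 206, 206, 203, 217, 223, 252, 314, 378, 428, 483, 511, 526, 538, 548, 563, 564, 570, 569, 574, 577, 581, 584, 569, 543, 498, 414, 405, 410, 417, 411]
130 [213, 217, 221, 215, 215, 224, 222, 226, 231, 233, 234, 240, 237, 233, 229, 242, 297, 411, 482, 426, 282, 224, 231, 292, 350, 402, 465, 501, 515, 521, 519, 523, 533, 542, 551, 564, 573, 579, 579, 576, 555, 490, 364, 311, 341, 370, 397, 407]
150 [334, 356, 359, 357, 354, 320, 264, 227, 221, 232, 223, 223, 221, 214, 219, 243, 284, 363, 409, 304, 226, 224, 274, 339, 396, 449, 484, 509, 517, 517, 521, 523, 523, 527, 526, 533, 547, 565, 562, 559, 530, 427, 397, 417, 421, 424, 427, 422]
170 [196, 204, 213, 219, 217, 229, 253, 259, 257, 260, 265, 266, 261, 239, 213, 212, 199, 196, 200, 214, 214, 258, 326, 390, 438, 485, 514, 516, 516, 523, 524, 517, 524, 525, 529, 533, 540, 539, 520, 477, 390, 345, 354, 377, 397, 396, 402, 410]
185 [287, 304, 304, 279, 238, 217, 222, 215, 220, 219, 229, 240, 256, 257, 262, 262, 266, 273, 269, 257, 257, 307, 371, 
[... 308 characters left out ...]
, 404, 406, 406, 402, 401, 406, 399, 399, 401, 407, 408, 412]
215 [298, 304, 280, 249, 218, 211, 219, 217, 203, 207, 216, 215, 214, 211, 209, 209, 221, 279, 361, 436, 483, 517, 543, 560, 562, 560, 567, 568, 559, 563, 575, 568, 555, 508, 430, 403, 395, 403, 401, 406, 402, 402, 402, 407, 405, 403, 402, 407]
225 [683, 684, 685, 684, 674, 584, 340, 205, 216, 216, 211, 211, 213, 209, 210, 216, 228, 282, 339, 387, 428, 482, 509, 529, 539, 551, 561, 569, 559, 566, 575, 566, 556, 589, 648, 667, 664, 652, 630, 602, 496, 416, 397, 393, 402, 407, 405, 404]
0.167 [0.4831 0.1445 0.167 ] [0.4852 0.126  0.167 ]
0.17 [0.4826 0.1456 0.17  ] [0.4847 0.1273 0.17  ]
[0.4869 0.2214 0.18  ] [0.4859 0.161  0.18  ]
```

>>> step_arm(steps=[0,0,0,-18,17,0,40,0,0,0,-17,17.5,20,40,0,0,0,0,0,40,40,0,0,0,0,0,35,40,0,0,0,0,0,11,40,0,0,0,0,0,0,8,0,0,0,0,0,0,8,0,0,0,0,0,0,8], grip_force=40)

```text
t: 10.8
tcp_pos: [0.4832, 0.1139, 0.1402]
ee_rot: [2.252, 2.188, 0.003]
force: [-0.9, -0.1, 0.7]
grip_width: 0.0135
gripper_force: 42.4
```

>>> step_arm(steps=[0,0,0,0,0,0,8,0,0,0,0,0,0,8])

```text
t: 11.05
tcp_pos: [0.4833, 0.1139, 0.1402]
ee_rot: [2.252, 2.188, 0.003]
force: [-1.4, -0.6, 5.1]
grip_width: 0.0135
gripper_force: 43.1
```

>>> step_arm(steps=[0,0,0,0,0,-20,8,0,0,0,0,0,-40,8,0,0,0,0,0,-45,8,0,0,-0.036,0,0,-20,8,0,0,-0.036,0,-10,0,8,0,0,0,-34,-13,0,8,0,0,0,-50,-13,0,8,0,0,0,-50,0,0,8])

```text
t: 12.05
tcp_pos: [0.4508, -0.0221, 0.2621]
ee_rot: [-2.17, -2.269, 0.002]
force: [1.1, 0.1, -0.7]
grip_width: 0.0132
gripper_force: 42.0
```

>>> step_arm(steps=[0,0,0,-50,0,0,8,0,0,0,-50,0,0,8,0,0,0,-50,0,0,8,0,0,0,-30,0,0,8,0.08,0,0,0,0,0,8,0.08,0,0,0,0,0,8,0.09,0,0,0,0,0,8,0,0,0,0,0,0,8])

```text
t: 13.05
tcp_pos: [0.46, -0.2005, 0.2612]
ee_rot: [-2.041, -2.134, 0.269]
force: [0.4, 0.2, -0.9]
grip_width: 0.0129
gripper_force: 42.1
```

```bash
cat > plan.py <<'E'
# usage: plan.py ys s_tcp tilt xs : remaining tool shift to placing pose of TCP (foot on ledge)
from h import *
import sys
ys,s,th,xs=map(float,sys.argv[1:])
O=np.array([.438,-.1227,0]);c,n=np.cos(.043),np.sin(.043)
S=np.array([[c,-n,0],[n,c,0],[0,0,1]])
p=O+S@np.array([xs+s*np.sin(th),ys,.012+s*np.cos(th)])
o=bot.observe();R=Ro.from_rotvec(o["ee_rot"]).as_matrix()
Rt=S@Ro.from_euler('y',th).as_matrix()@np.array([[0,1,0],[1,0,0],[0,0,-1.]])
d=p-o["tcp_pos"]
print("tcp",o["tcp_pos"].round(4),"target",p.round(4),"turn",Ro.from_matrix(R.T@Rt).as_rotvec().round(3))
h=np.array([d[0],d[1],0]);print("horiz tool mm",(R.T@h*1e3).round(1),"down tool mm",(R.T@np.array([0,0,d[2]])*1e3).round(1),"w",o["grip_width"],o["force"].round(1))
E
python3 plan.py -.080 .128 .25 -.012
```

```text
tcp [ 0.46   -0.2005  0.2612] target [ 0.4611 -0.2018  0.136 ] turn [-0.003 -0.002  0.002]
horiz tool mm [-1.4  1.  -0.3] down tool mm [ -0.3  31.4 121.2] w 0.012932980746844978 [ 0.4  0.2 -0.9]
```

>>> step_arm(steps=[0,0,0,-1.4,8.5,29,8,0,0,0,0,7.5,29,8,0,0,0,0,7.5,29,8,0,0,0,0,6,23,8,0,0,0,0,0,0,8,0,0,0,0,1.5,6,8,0,0,0,0,0.7,3,8,0,0,0,0,0,0,8])

```text
t: 14.05
tcp_pos: [0.4615, -0.2025, 0.141]
ee_rot: [-2.046, -2.136, 0.268]
force: [0.4, 0.2, -0.6]
grip_width: 0.0134
gripper_force: 42.1
```

```bash
python3 plan.py -.080 .128 .25 -.012
```

```text
tcp [ 0.4615 -0.2025  0.141 ] target [ 0.4611 -0.2018  0.136 ] turn [ 0.001  0.    -0.   ]
horiz tool mm [ 0.7 -0.4  0.1] down tool mm [0.  1.2 4.8] w 0.013352436359173466 [ 0.4  0.2 -0.6]
```

>>> step_arm(steps=[0,0,0,0,0.5,2,8,0,0,0,0,0.3,1.2,8,0,0,0,0,0,0,8])

```text
t: 14.42
tcp_pos: [0.4616, -0.2025, 0.1378]
ee_rot: [-2.046, -2.136, 0.268]
force: [0.6, -0.4, 1.8]
grip_width: 0.0134
gripper_force: 42.5
```

>>> step_arm(steps=[0,0,0,0,0,0,20,0,0,0,0,0,0,44,0,0,0,0,0,0,44,0,0,0,0,0,0,44,0,0,0,0,0,-15,44,0,0,0,0,0,-40,44,0,0,0,0,0,-50,44,0,0,0,0,0,0,44])

```text
t: 15.42
tcp_pos: [0.4894, -0.2018, 0.2446]
ee_rot: [-2.052, -2.142, 0.264]
force: [0.0, 0.1, -0.4]
grip_width: 0.0443
gripper_force: 0.0
```

```bash
python3 - <<'E'
from h import *
o=bot.observe();print(o["tcp_pos"],o["force"])
s=grab("side");t=grab("top")
m=np.zeros((590,790,3),np.uint8)
a=cv2.resize(s["image"][130:350,235:320],None,fx=2.68,fy=2.68,interpolation=2);m[:a.shape[0],:a.shape[1]]=a
b=cv2.resize(t["image"][195:260,155:365],None,fx=2.6,fy=2.6,interpolation=2);m[:b.shape[0],235:235+b.shape[1]]=b
c=grab("wrist")["image"];c=cv2.resize(c,None,fx=1.05,fy=1.05);m[180:180+c.shape[0],235:235+c.shape[1]]=c[:590-180]
cv2.imwrite("pics/p1.png",m[:,:,::-1])
E
```

```text
[ 0.48940343 -0.20183124  0.24461451] [ 0.00313683  0.09112067 -0.38960123]
```

View pics/p1.png

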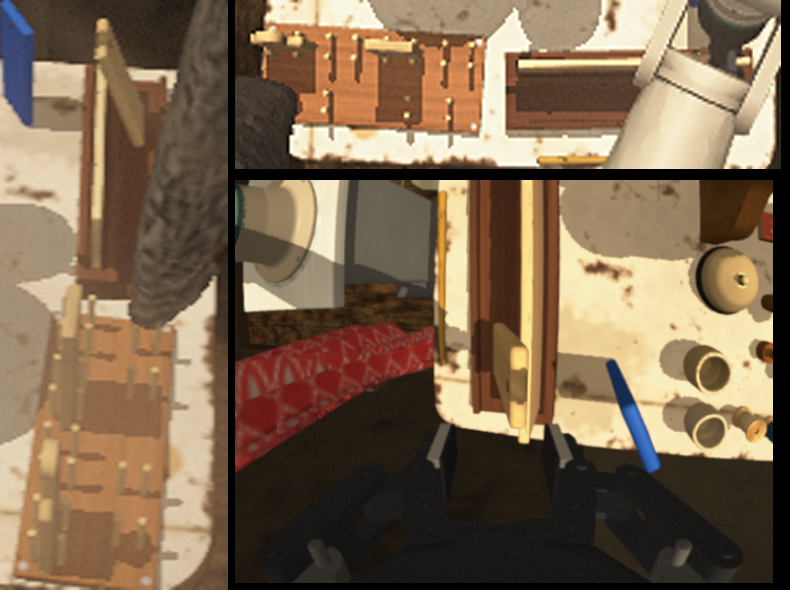

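The view shows the plain board leaning back against the seated panel at the stand's far end. The bell and cups are untouched. Now the slot_board.

>>> step_arm(steps=[-0.08,0,0,0,0,-10,44,-0.08,0,0,0,0,-5,44,-0.09,0,0.036,20,0,0,44,0,0,0.036,40,-10,0,44,0,0,0,60,-10,0,44,0,0,0,60,-10,0,44,0,0,0,60,-10,0,44,0,0,0,60,-10,0,44])

```text
t: 16.58
tcp_pos: [0.4453, 0.1014, 0.2521]
ee_rot: [2.254, 2.189, -0.004]
force: [0.8, -0.5, 0.6]
grip_width: 0.0448
gripper_force: 0.0
```

>>> step_arm(steps=[0,0,0,60,0,0,44,0,0,0,50,0,0,44,0,0,0,20,0,0,44,0,0,0,0,0,0,44,0,0,0,0,0,0,44])

```text
t: 17.2
tcp_pos: [0.4504, 0.2285, 0.2527]
ee_rot: [2.254, 2.187, -0.003]
force: [0.5, 0.1, 0.8]
grip_width: 0.0444
gripper_force: 0.0
```

```bash
cat > strip.py <<'E'
from h import *
import pickle,sys
# bright board-top strip near a predicted point: strip.py x y ztop halfwidth
x,y,z,hw=map(float,sys.argv[1:])
w=grab("wrist");o=bot.observe();print("tcp",o["tcp_pos"].round(4),Ro.from_rotvec(o["ee_rot"]).as_matrix().round(3)[:2,:2].tolist(),o["force"].round(1))
pickle.dump(w,open("ws.pkl","wb"))
H=cv2.cvtColor(w["image"],cv2.COLOR_RGB2HSV).astype(int)
I=w["image"].astype(int);m=((I.sum(2)>470)&(I[:,:,0]-I[:,:,2]>60)).astype(np.uint8)
n,l,st,ce=cv2.connectedComponentsWithStats(m)
print("pred",proj(w,[x,y,z]).round(),proj(w,[x,y+hw,z]).round(),proj(w,[x,y-hw,z]).round())
for k in range(1,n):
    if st[k,4]>100:
        X,Y,W,h,A=st[k]
        print(st[k],"c",ce[k].round(1),at(w,*ce[k],z),"top",at(w,X+W/2,Y,z),"bot",at(w,X+W/2,Y+h,z))
E
python3 strip.py .485 .191 .18 .031
```

```text
tcp [0.4505 0.2284 0.2529] [[0.031, 1.0], [1.0, -0.031]] [ 0.5 -0.4  0.7]
pred [295. 243.] [296. 207.] [294. 274.]
[ 297   29  146  137 5182] c [345.5  83.8] [0.5222 0.3165 0.18  ] top [0.5435 0.3609 0.18  ] bot [0.544  0.2538 0.18  ]
[467  48  26  19 310] c [479.5  56.4] [0.6558 0.3545 0.18  ] top [0.657  0.3626 0.18  ] bot [0.656  0.3447 0.18  ]
[ 166   51   38  191 3379] c [184.2 137.8] [0.402  0.2788 0.18  ] top [0.4057 0.3433 0.18  ] bot [0.3944 0.1937 0.18  ]
[289  75  11  19 192] c [294.3  83.5] [0.4837 0.3158 0.18  ] top [0.484  0.3221 0.18  ] bot [0.4837 0.3081 0.18  ]
[210 207  97  82 986] c [270.9 251.5] [0.465  0.1836 0.18  ] top [0.4556 0.223  0.18  ] bot [0.454  0.1456 0.18  ]
[397 224  18  31 191] c [407.4 244.4] [0.59   0.1814 0.18  ] top [0.5845 0.202  0.18  ] bot [0.5907 0.1703 0.18  ]
[  31  246   43   80 1251] c [ 54.2 283.7] [0.2387 0.1397 0.18  ] top [0.2542 0.1856 0.18  ] bot [0.2063 0.0735 0.18  ]
[200 286  16  37 327] c [207.6 308.4] [0.4064 0.1235 0.18  ] top [0.4095 0.1495 0.18  ] bot [0.4047 0.1046 0.18  ]
[342 323  32  32 571] c [353.4 341. ] [0.5533 0.067  0.18  ] top [0.5538 0.0937 0.18  ] bot [0.5633 0.0417 0.18  ]
```

```bash
python3 - <<'E'
from h import *
import pickle
w=pickle.load(open("ws.pkl","rb"));I=w["image"].astype(int)
for v in(206,212,220,232,240,250):
    r=I[v,275:320].sum(1);print(v,(r//10).tolist());c=275+np.where((r>440)&(r<600))[0]
    if len(c):print(c.min(),c.max(),at(w,(c.min()+c.max())/2,v,.18))
E
```

```text
206 [23, 23, 23, 23, 23, 23, 23, 24, 27, 26, 21, 20, 21, 22, 23, 24, 27, 29, 31, 32, 33, 33, 33, 36, 36, 36, 38, 38, 38, 38, 39, 41, 42, 41, 40, 39, 40, 41, 41, 42, 41, 42, 42, 41, 40]
212 [22, 23, 23, 22, 22, 22, 22, 23, 32, 44, 47, 33, 23, 23, 28, 35, 41, 46, 50, 52, 53, 54, 55, 55, 55, 56, 56, 57, 57, 55, 52, 46, 42, 41, 41, 41, 41, 40, 38, 37, 36, 37, 38, 38, 39]
284 306 [0.4841 0.2179 0.18  ]
220 [37, 28, 23, 22, 21, 21, 21, 25, 30, 36, 40, 27, 21, 24, 31, 38, 43, 49, 50, 50, 51, 51, 52, 53, 55, 55, 56, 57, 57, 54, 46, 35, 33, 35, 38, 39, 39, 40, 41, 40, 40, 41, 40, 41, 41]
292 305 [0.4871 0.211  0.18  ]
232 [38, 38, 37, 31, 25, 22, 24, 28, 31, 31, 27, 23, 24, 29, 36, 42, 47, 50, 49, 42, 31, 26, 26, 30, 34, 36, 36, 35, 34, 31, 29, 28, 29, 35, 39, 38, 37, 36, 33, 31, 32, 34, 36, 40, 41]
291 293 [0.4821 0.2007 0.18  ]
240 [38, 38, 38, 37, 35, 27, 21, 20, 21, 21, 20, 22, 26, 33, 39, 44, 49, 49, 39, 20, 8, 5, 5, 4, 5, 11, 19, 25, 26, 26, 25, 26, 26, 25, 25, 26, 29, 30, 29, 27, 26, 25, 28, 33, 38]
290 292 [0.4814 0.1935 0.18  ]
250 [21, 21, 20, 20, 20, 21, 21, 20, 19, 20, 21, 23, 30, 37, 43, 48, 50, 44, 28, 11, 5, 5, 4, 4, 5, 5, 6, 6, 5, 14, 23, 26, 26, 26, 26, 26, 26, 26, 26, 26, 21, 14, 8, 8, 8]
290 292 [0.4816 0.1842 0.18  ]
```

>>> step_arm(steps=[0,0,0,-18,18,0,40,0,0,0,-18,18,20,40,0,0,0,0,0,40,40,0,0,0,0,0,34,40,0,0,0,0,0,10,40,0,0,0,0,0,0,8,0,0,0,0,0,0,8,0,0,0,0,0,0,8], grip_force=40)

```text
t: 18.25
tcp_pos: [0.4859, 0.1927, 0.1508]
ee_rot: [2.252, 2.187, 0.002]
force: [-0.0, -1.0, 2.2]
grip_width: 0.0135
gripper_force: 42.1
```

>>> step_arm(steps=[0,0,0,0,0,0,8,0,0,0,0,0,0,8])

```text
t: 18.5
tcp_pos: [0.4859, 0.1927, 0.1507]
ee_rot: [2.251, 2.187, 0.002]
force: [-0.0, -0.5, 6.2]
grip_width: 0.0135
gripper_force: 42.5
```

>>> step_arm(steps=[0,0,0,0,0,-20,8,0,0,0,0,0,-40,8,0,0,0,0,0,-45,8,0,0,-0.036,0,0,-20,8,0,0,-0.036,0,-13,0,8,0,0,0,-33,-13,0,8,0,0,0,-50,-13,0,8,0,0,0,-50,0,0,8])

```text
t: 19.5
tcp_pos: [0.4502, 0.0578, 0.2726]
ee_rot: [-2.17, -2.271, 0.004]
force: [1.0, -0.2, -1.9]
grip_width: 0.0137
gripper_force: 41.5
```

>>> step_arm(steps=[0,0,0,-50,0,0,8,0,0,0,-50,0,0,8,0,0,0,-50,0,0,8,0,0,0,-30,0,0,8,0.08,0,0,0,0,0,8,0.08,0,0,0,0,0,8,0.09,0,0,0,0,0,8,0,0,0,0,0,0,8])

```text
t: 20.5
tcp_pos: [0.4594, -0.1206, 0.2722]
ee_rot: [-2.042, -2.135, 0.272]
force: [0.3, 0.3, -1.9]
grip_width: 0.0134
gripper_force: 41.4
```

```bash
python3 plan.py 0 .1387 .25 -.012
```

```text
tcp [ 0.4594 -0.1206  0.2722] target [ 0.4603 -0.1217  0.1464] turn [-0.003  0.     0.001]
horiz tool mm [-1.2  0.8 -0.2] down tool mm [ -0.   31.5 121.8] w 0.013370135448990914 [ 0.3  0.3 -1.9]
```

>>> step_arm(steps=[0,0,0,-1,8.5,29,8,0,0,0,0,7.5,29,8,0,0,0,0,7.5,29,8,0,0,0,0,6,23,8,0,0,0,0,1.5,6,8,0,0,0,0,0.9,3.5,8,0,0,0,0,0.3,1,8,0,0,0,0,0,0,8])

```text
t: 21.5
tcp_pos: [0.4615, -0.1224, 0.1506]
ee_rot: [-2.047, -2.137, 0.269]
force: [0.3, -0.2, -1.3]
grip_width: 0.0136
gripper_force: 41.4
```

>>> step_arm(steps=[0,0,0,0,0.3,1.2,8,0,0,0,0,0.3,1.2,8,0,0,0,0,0,0,8])

```text
t: 21.88
tcp_pos: [0.4614, -0.1224, 0.148]
ee_rot: [-2.047, -2.136, 0.269]
force: [0.8, -0.4, 2.6]
grip_width: 0.0132
gripper_force: 42.0
```

Foot is on the ledge (the force has changed by about 4 N). I'll release and back out.

>>> step_arm(steps=[0,0,0,0,0,0,20,0,0,0,0,0,0,44,0,0,0,0,0,0,44,0,0,0,0,0,0,44,0,0,0,0,0,-15,44,0,0,0,0,0,-40,44,0,0,0,0,0,-50,44,0,0,0,0,0,0,44])

```text
t: 22.88
tcp_pos: [0.4891, -0.1214, 0.2544]
ee_rot: [-2.052, -2.142, 0.264]
force: [-0.3, 0.0, -0.9]
grip_width: 0.0441
gripper_force: 0.0
```

>>> step_arm(steps=[-0.08,0,0,0,0,-10,44,-0.08,0,0,0,0,-5,44,-0.09,0,0.036,20,0,0,44,0,0,0.036,40,-10,0,44,0,0,0,60,-10,0,44,0,0,0,60,-10,0,44,0,0,0,60,-10,0,44,0,0,0,60,-10,0,44])

```text
t: 23.88
tcp_pos: [0.4454, 0.1818, 0.2629]
ee_rot: [2.252, 2.187, -0.003]
force: [1.6, -0.9, -1.0]
grip_width: 0.0439
gripper_force: 0.0
```

>>> step_arm(steps=[0,0,0,60,0,0,44,0,0,0,60,0,0,44,0,0,0,50,0,0,44,0,0,0,20,0,0,44,0,0,0,0,0,0,44,0,0,0,0,0,0,44])

```text
t: 24.62
tcp_pos: [0.4518, 0.3691, 0.2622]
ee_rot: [2.252, 2.186, -0.004]
force: [0.0, 0.2, -0.1]
grip_width: 0.044
gripper_force: 0.0
```

```bash
python3 strip.py .488 .343 .187 .018; python3 - <<'E'
from h import *
import pickle
w=pickle.load(open("ws.pkl","rb"))
t=grab("top");s=grab("side")["image"]
m=np.zeros((590,800,3),np.uint8)
m[:384,:512]=w["image"]
a=cv2.resize(s[130:350,235:320],None,fx=2.68,fy=2.68,interpolation=2);m[:a.shape[0],520:520+a.shape[1]]=a[:,:280]
b=cv2.resize(t["image"][195:260,155:365],None,fx=2.4,fy=2.4,interpolation=2);m[390:390+b.shape[0],:b.shape[1]]=b
cv2.imwrite("pics/w5.png",m[:,:,::-1])
E
```

```text
tcp [0.4519 0.369  0.2624] [[0.03, 1.0], [1.0, -0.03]] [ 0.  -0.3 -0.3]
pred [297. 229.] [298. 208.] [296. 248.]
[465  81  28  41 794] c [477.7 100. ] [0.6568 0.4551 0.187 ] top [0.6582 0.4727 0.187 ] bot [0.66   0.4352 0.187 ]
[ 39 131  16  19 174] c [ 47.5 139.5] [0.2753 0.4281 0.187 ] top [0.2759 0.4356 0.187 ] bot [0.273  0.4189 0.187 ]
[ 283  144  154   97 3712] c [338.2 183.2] [0.5202 0.3803 0.187 ] top [0.5369 0.4114 0.187 ] bot [0.544  0.3282 0.187 ]
[ 174  152   33   92 1216] c [189.5 197.5] [0.4032 0.372  0.187 ] top [0.407 0.408 0.187] bot [0.3997 0.3311 0.187 ]
[290 168  11  21 167] c [294.3 178.9] [0.485  0.3846 0.187 ] top [0.4859 0.3932 0.187 ] bot [0.486  0.3765 0.187 ]
[ 22 296  47  24 601] c [ 44.7 306.1] [0.2071 0.2427 0.187 ] top [0.2159 0.2587 0.187 ] bot [0.1971 0.2193 0.187 ]
```

View pics/w5.png

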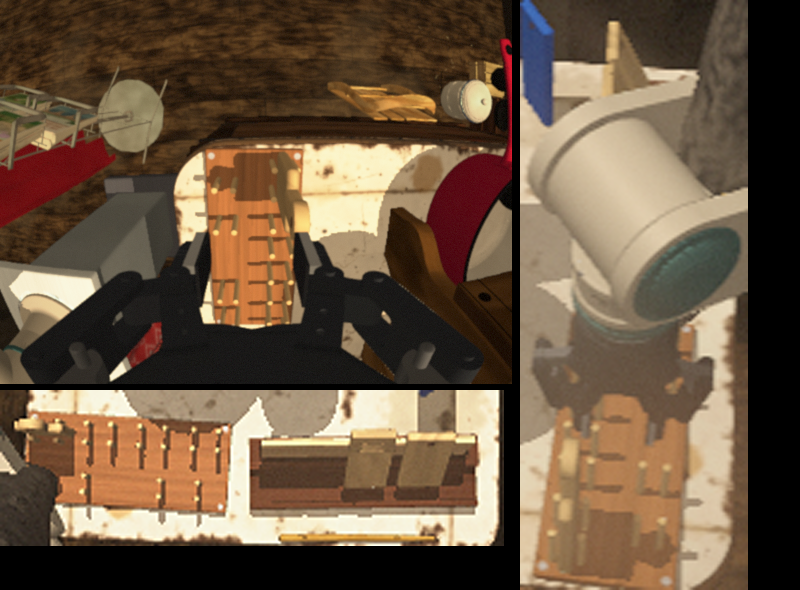

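The picture shows both boards leaning on the panel at the stand. The rack is empty except for the paddle, whose bright knob is near (300,215), almost between the fingers.

```bash
python3 - <<'E'
from h import *
import pickle
w=pickle.load(open("ws.pkl","rb"));I=w["image"].astype(int)
print(at(w,208,150,.012),at(w,302,149,.012))
for v in range(196,248,4):
    r=I[v,275:325].sum(1);print(v,(r//10).tolist())
for v in(200,204,210,235):print(v,at(w,300,v,.187))
E
```

```text
[0.3936 0.3815 0.012 ] [0.5202 0.3793 0.012 ]
196 [26, 23, 22, 22, 23, 22, 22, 22, 22, 21, 22, 23, 24, 26, 27, 27, 27, 27, 27, 27, 28, 29, 29, 29, 30, 32, 40, 51, 57, 58, 58, 59, 60, 60, 60, 60, 61, 61, 61, 61, 61, 61, 61, 61, 61, 61, 61, 61, 61, 61]
200 [35, 31, 26, 23, 22, 22, 22, 21, 22, 21, 23, 23, 24, 24, 25, 26, 26, 26, 26, 26, 25, 26, 25, 25, 25, 25, 26, 29, 39, 50, 58, 65, 67, 68, 68, 67, 68, 67, 68, 68, 68, 67, 67, 66, 66, 65, 65, 66, 66, 66]
204 [39, 38, 35, 27, 23, 22, 22, 22, 22, 22, 22, 23, 24, 23, 24, 23, 23, 26, 31, 36, 39, 40, 40, 39, 39, 38, 38, 37, 38, 37, 37, 36, 45, 61, 66, 67, 67, 67, 68, 68, 68, 68, 68, 67, 67, 67, 67, 67, 68, 68]
208 [39, 37, 37, 34, 26, 23, 22, 22, 22, 21, 21, 22, 23, 23, 23, 23, 23, 25, 30, 39, 46, 48, 49, 49, 49, 49, 50, 50, 50, 49, 49, 48, 47, 51, 62, 66, 68, 68, 69, 68, 69, 69, 69, 69, 69, 69, 69, 69, 69, 69]
212 [37, 36, 35, 34, 31, 25, 22, 23, 22, 22, 21, 21, 23, 23, 23, 23, 23, 24, 29, 40, 49, 52, 53, 53, 53, 53, 53, 52, 53, 54, 54, 54, 53, 54, 59, 66, 69, 69, 69, 69, 69, 70, 69, 69, 69, 68, 69, 69, 69, 69]
216 [21, 21, 20, 19, 19, 20, 
[... 992 characters left out ...]
42]
236 [35, 35, 33, 33, 33, 33, 33, 35, 36, 36, 35, 34, 32, 34, 34, 29, 26, 24, 23, 17, 9, 5, 5, 7, 14, 22, 27, 27, 27, 27, 26, 27, 26, 27, 40, 61, 68, 69, 69, 69, 69, 69, 69, 68, 69, 68, 67, 66, 59, 53]
240 [23, 22, 22, 22, 23, 27, 30, 30, 35, 37, 35, 29, 27, 28, 29, 31, 33, 32, 26, 14, 5, 5, 4, 4, 4, 12, 20, 25, 26, 27, 27, 26, 27, 27, 27, 32, 47, 58, 60, 60, 58, 54, 49, 48, 46, 44, 43, 44, 43, 43]
244 [39, 39, 37, 37, 37, 37, 38, 39, 41, 40, 39, 36, 30, 27, 28, 29, 33, 34, 26, 13, 5, 7, 4, 7, 5, 5, 7, 16, 25, 27, 27, 27, 27, 27, 27, 27, 27, 23, 17, 9, 7, 7, 6, 6, 6, 8, 17, 27, 36, 42]
200 [0.4898 0.3674 0.187 ]
204 [0.4898 0.3641 0.187 ]
210 [0.49  0.359 0.187]
235 [0.4906 0.337  0.187 ]
```

>>> step_arm(steps=[0,0,0,-11,19,0,40,0,0,0,-12,19,20,40,0,0,0,0,0,40,40,0,0,0,0,0,34,40,0,0,0,0,0,14,40,0,0,0,0,0,0,8,0,0,0,0,0,0,8,0,0,0,0,0,0,8], grip_force=40)

```text
t: 25.78
tcp_pos: [0.4895, 0.3458, 0.1556]
ee_rot: [2.251, 2.187, 0.0]
force: [1.3, -0.2, -1.9]
grip_width: 0.0131
gripper_force: 42.1
```

>>> step_arm(steps=[0,0,0,0,0,0,8,0,0,0,0,0,0,8])

```text
t: 26.02
tcp_pos: [0.4892, 0.3458, 0.155]
ee_rot: [2.251, 2.187, -0.002]
force: [0.4, 0.3, 0.5]
grip_width: 0.0132
gripper_force: 42.4
```

>>> step_arm(steps=[0,0,0,0,0,-20,8,0,0,0,0,0,-40,8,0,0,0,0,0,-45,8,0,0,-0.036,0,0,-20,8,0,0,-0.036,0,-12,0,8,0,0,0,-36,-12,0,8,0,0,0,-50,-12,0,8,0,0,0,-50,-12,0,8])

```text
t: 27.02
tcp_pos: [0.4453, 0.2072, 0.2776]
ee_rot: [2.17, 2.27, -0.008]
force: [0.8, 0.4, -1.2]
grip_width: 0.0131
gripper_force: 42.1
```

>>> step_arm(steps=[0,0,0,-50,0,0,8,0,0,0,-50,0,0,8,0,0,0,-50,0,0,8,0,0,0,-50,0,0,8,0.08,0,0,-30,0,0,8,0.08,0,0,-20,0,0,8,0.09,0,0,0,0,0,8,0,0,0,0,0,0,8])

```text
t: 28.02
tcp_pos: [0.4574, -0.041, 0.2781]
ee_rot: [-2.044, -2.135, 0.274]
force: [1.1, 0.5, -0.3]
grip_width: 0.0134
gripper_force: 42.2
```

```bash
python3 plan.py .08 .143 .25 -.012
```

```text
tcp [ 0.4574 -0.041   0.2781] target [ 0.4579 -0.0418  0.1506] turn [-0.004  0.002  0.   ]
horiz tool mm [-0.8  0.5 -0.1] down tool mm [  0.3  32.  123.5] w 0.013435709456245256 [ 1.1  0.5 -0.3]
```

>>> step_arm(steps=[0,0,0,-0.8,8,29,8,0,0,0,0,7.5,29,8,0,0,0,0,7.5,29,8,0,0,0,0,6,23,8,0,0,0,0,1.5,6,8,0,0,0,0,0.9,3.5,8,0,0,0,0,0.3,1,8,0,0,0,0,0,0,8])

```text
t: 29.02
tcp_pos: [0.4589, -0.0425, 0.1566]
ee_rot: [-2.048, -2.137, 0.271]
force: [-0.3, 0.1, -1.3]
grip_width: 0.0133
gripper_force: 42.1
```

>>> step_arm(steps=[0,0,0,0,0.4,1.5,8,0,0,0,0,0.3,1.2,8,0,0,0,0,0,0,8])

```text
t: 29.4
tcp_pos: [0.4586, -0.0425, 0.153]
ee_rot: [-2.047, -2.136, 0.272]
force: [-0.1, 0.4, -1.5]
grip_width: 0.0137
gripper_force: 42.1
```

>>> step_arm(steps=[0,0,0,0,0.4,1.5,8,0,0,0,0,0,0,8])

```text
t: 29.65
tcp_pos: [0.4589, -0.0425, 0.1522]
ee_rot: [-2.048, -2.137, 0.271]
force: [0.4, 0.3, 3.4]
grip_width: 0.0128
gripper_force: 42.8
```

On the ledge. Release and back out.

>>> step_arm(steps=[0,0,0,0,0,0,20,0,0,0,0,0,0,44,0,0,0,0,0,0,44,0,0,0,0,0,0,44,0,0,0,0,0,-15,44,0,0,0,0,0,-40,44,0,0,0,0,0,-50,44,0,0,0,0,0,0,44])

```text
t: 30.65
tcp_pos: [0.4866, -0.0412, 0.2585]
ee_rot: [-2.053, -2.142, 0.264]
force: [-0.4, -0.7, -0.3]
grip_width: 0.0445
gripper_force: 0.0
```

>>> step_arm(steps=[-0.08,0,0,0,0,-10,44,-0.08,0,0,30,0,-5,44,-0.09,0,0,50,-20,0,44,0,0,0,50,-20,0,44,0,0,0,50,-20,0,44,0,0,0,50,-20,0,44,0,0,0,50,0,0,44,0,0,0,0,0,0,44])

```text
t: 31.65
tcp_pos: [0.395, 0.2377, 0.2685]
ee_rot: [2.167, 2.273, -0.005]
force: [0.0, 0.2, -0.3]
grip_width: 0.0438
gripper_force: 0.0
```

```bash
python3 - <<'E'
from h import *
t=grab("top");I=t["image"].astype(int);b=cv2.cvtColor(t["image"],cv2.COLOR_RGB2HSV)
o=bot.observe();print(o["tcp_pos"])
O=np.array([.438,-.1227,0]);c,n=np.cos(.043),np.sin(.043);S=np.array([[c,-n,0],[n,c,0],[0,0,1]])
# boards' bright top edges: sample along the stand at each board, print bright rows in image column
for ys in(-.11,-.08,-.05,-.04,-.02,0,.02,.04,.05,.08,.11,.135):
    P=[proj(t,O+S@np.array([xs,ys,z])) for xs,z in((.036,.12),(-.012,.012),(.03,.16))]
    u=int(round(P[0][0]));print(ys,u,[int(round(p[1])) for p in P],(I[205:248,u].sum(1)//10).tolist())
cv2.imwrite("pics/end.png",cv2.resize(t["image"][195:260,155:365],None,fx=3.6,fy=3.6,interpolation=2)[:,:,::-1])
E
```

```text
[0.39545962 0.23627993 0.26855239]
-0.11 342 [219, 234, 220] [23, 27, 26, 26, 29, 29, 28, 45, 60, 64, 58, 31, 31, 31, 31, 30, 29, 24, 17, 19, 18, 17, 18, 18, 17, 17, 17, 16, 17, 18, 24, 24, 25, 24, 25, 21, 26, 25, 20, 32, 33, 31, 59]
-0.08 333 [219, 234, 220] [38, 38, 39, 39, 39, 37, 36, 39, 58, 62, 58, 31, 22, 24, 29, 28, 28, 28, 28, 29, 29, 27, 29, 27, 29, 28, 29, 29, 29, 30, 20, 17, 18, 17, 17, 17, 28, 25, 22, 45, 44, 42, 72]
-0.05 324 [219, 234, 220] [64, 63, 63, 63, 63, 63, 64, 64, 54, 32, 35, 37, 28, 28, 31, 31, 30, 31, 30, 31, 31, 31, 30, 30, 28, 30, 29, 31, 30, 30, 23, 18, 17, 17, 17, 16, 26, 27, 19, 44, 45, 42, 72]
-0.04 321 [219, 234, 220] [64, 64, 63, 63, 63, 63, 64, 64, 66, 40, 68, 69, 47, 29, 27, 30, 28, 19, 17, 19, 17, 20, 22, 23, 28, 31, 32, 32, 32, 31, 24, 18, 18, 17, 18, 16, 26, 28, 19, 44, 44, 42, 72]
-0.02 315 [219, 234, 220] [67, 67, 69, 71, 69, 66, 56, 57, 60, 54, 31, 29, 28, 28, 28, 29, 31, 32, 32, 30, 31, 29, 30, 29, 30, 30, 30, 31, 32, 30, 26, 29, 27, 24, 26, 29, 24, 25, 22, 44, 44, 43, 72]
0 309 [219, 234, 220] [71, 71, 70, 70, 70, 71, 60, 56, 59, 55, 31, 30,
[... 613 characters left out ...]
, 50, 30, 30, 29, 31, 29, 28, 27, 27, 27, 26, 26, 22, 19, 27, 28, 27, 27, 27, 23, 26, 25, 34, 45, 45, 42]
0.08 285 [219, 234, 221] [44, 44, 45, 45, 44, 46, 62, 62, 63, 45, 33, 22, 31, 31, 31, 30, 30, 29, 28, 28, 26, 29, 29, 28, 28, 29, 29, 29, 29, 28, 24, 18, 20, 18, 18, 18, 17, 26, 25, 25, 44, 43, 41]
0.11 276 [219, 234, 221] [45, 45, 45, 44, 45, 44, 43, 44, 45, 38, 57, 68, 70, 30, 33, 53, 57, 53, 31, 30, 29, 30, 30, 29, 29, 31, 29, 29, 29, 29, 23, 17, 17, 18, 17, 26, 23, 25, 24, 27, 38, 41, 40]
0.135 269 [220, 234, 221] [45, 45, 44, 43, 44, 44, 45, 45, 45, 32, 46, 68, 70, 35, 28, 27, 28, 30, 16, 16, 20, 18, 19, 19, 18, 19, 18, 17, 18, 18, 18, 25, 25, 26, 26, 25, 22, 24, 25, 21, 40, 41, 39]
```

```bash
python3 -c "
from workcell import ticket
print(ticket.close_job())"
```

```text
the job is handed in; nothing more can be done
None
```

I handed the job in after about 32 s of robot time. The panel is home in the groove and all three boards from the rack (plain, slot and paddle) lean back against it side by side. I never touched the bell or cups, but I checked the paddle's final pose only from top-camera pixel values, and the hand-in gave no verdict.

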